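Load, log and start a bead drying run

ROBOT

A 6-joint arm with a two-finger parallel gripper is mounted at the origin on the work surface. World frame = base frame: x ahead of the robot, y to its left, z up, the work surface at z = 0. Lengths are in m, angles in rad, forces in N, time in s.
With the tool pointing down it reaches from about 0.425 to 0.95 m from the base axis. Payload 3.5 kg.
Tool frame: the origin (TCP) lies between the finger pads; the fingertips stand 19 mm ahead of it and the grasp point (between the pads) is the TCP; z points along the fingers, y is the line along which they close (so a half turn about z gives the same grasp; the last joint's range is limited). The gripper opens to 85 mm and grips with 20 to 120 N. Pads are 22 mm wide; open, the fingers measure 114 mm over their backs; the gripper's body (76 mm by 85 mm) begins 54 mm behind the grasp point. The pads swing forward as they close: fully open they stand 13 mm farther back than shut.
Start: joints at [0.964, 0.286, 1.577, -0, 1.279, -0.15], TCP at [0.298, 0.606, 0.25] pointing down, gripper open.
Joint ranges: [-2.77, 2.77], [-0.9, 2.22], [0.21, 2.48], [-1.53, 4.67], [0.24, 2.81], [-2.84, 2.84]. Speed limits (rad/s): [2.79, 2.79, 3.14, 3.14, 3.14, 3.14].

INTERFACE

Orientations are given as a unit quaternion [x, y, z, w].
In Python, from plant import monitor, eyes, ctrl gives the robot as it stands.
- The arm moves only by the shell command python3 -m handwheel 'ROWS' [FORCE]. ROWS is JSON, a list of rows, each a list of 7 numbers: the shift along the tool's x, y, z in units of 40 cm (1.0 is 40 cm), then the turn, a rotation vector about the tool's x, y, z in units of pi rad (1.0 is pi rad), then the opening, from -1 (shut) to 1 (fully open). A call has 1 to 12 rows; each row is the pose to reach, as a shift and turn from the pose commanded when the call began, along the tool's axes at that moment, turning the shorter way round; what a row does not reach only later rows make up. A row lasts 1/8 s, in which the tool goes at most 62.5 mm and 10.7 degrees, less where a joint would pass 70% of its speed; a pose out of reach is approached as far as the arm can. A call with a number of a shift or a turn outside -1 to 1 is refused whole. A call with a gripper value outside its range is refused whole. The fingers move at their own pace and stop on an object; FORCE is the grip in N (left out, the last holds). Time passes only in rows, so rows that repeat a pose let the fingers close. It gives the time, the measured TCP pose, the force, the opening and the grip force at its end, in the units of the state.
- monitor.get_state(): the state, without advancing time (a new reading comes with each control period).
- eyes.read_camera(name): name is "scene" or "top"; returns the picture (384x512x3 uint8, red, green, blue); there is no depth.
- eyes.camera_params(name): a dict with "K" (3x3 intrinsics, pixels), "k1" (the pictures are not rectified: a ray, as slopes to the right and down, at radius r is drawn at 1 + k1 r^2 times it, then the intrinsics apply), "R" (3x3) and "t" (3): a world point X has camera coordinates R X + t. Camera axes: x right, y down, z forward; pixel columns grow to the right and rows downward; lengths in m; the calibration is good to about 2 mm. A picture is of the moment at which its call begins. camera_params takes no time and is no camera call.
- ctrl.sign_off(): hands the job in; it is judged then, once.
The state is a dict: "time": time; "qpos": joint angles; "dq": joint speeds; "joint_efforts": joint torques, N m; "eef_pos": TCP position; "tcp_rot": TCP orientation; "contact_force": force on the tool from outside, world axes, zero at the start; "wrist_torque": the same for the moment, N m; "opening": opening from 0.0 (shut) to 1.0 (fully open); "finger_force": force on a finger pad.
Only numpy, scipy, OpenCV 4.12 (cv2) and the standard library are available. Lean on these libraries where they do the work, as an engineer would, in place of code of your own. Each camera call takes 0.05 s, during which the arm holds its last target. There are 200 camera calls.

TASK

Start a drying run: stand each bead tray that is waiting on the table squarely inside the bay of its own colour on the drying table, label end towards the controls. When all are in, take the scanner and log the trays in the order blue, yellow, green (leaving out any that is not there), each time aiming squarely at the middle of the label from about 10 cm and holding still for a good second, then stand the scanner back in its holster. Last of all, with every tray logged, slide the air damper fully open to its stop and only then turn the start dial until it clicks over to on; keep the trays level and leave everything else on the table alone.

Things in the scene. Friction and masses are not known exactly. Their poses are not given: they have to be found in the camera images.
- damper (a joint): Air damper of the drying table, m: 0 = shut (right-hand end of its track), 0.08 = fully open at its end stop. It slides along the table's own +y (to the left, seen from the robot) with about 2.5 N friction and stays where left; it starts shut or nearly so.
- damper_grip (a point): Middle of the damper's grip, a black upright block 26 (x) x 18 (y) x 30 mm on a steel plate 34 x 46 mm; the point lies 10 mm below its top and 27 mm above the dryer's top surface. Axes as dryer. It stands in the left half of the control strip along the dryer's near edge; nothing else stands on that half.
- dial (a joint): Start dial of the dryer, rad, turning clockwise seen from above: 0 = off (pointer at the red dot), 1.0 = on (green dot). An over-centre snap action holds it at either stop: it resists with 0.11 N m at off, fading to nothing at 0.5 rad, then snaps on by itself to the stop at 1.0. Let go short of 0.5 it springs back to off.
- dial_grip (a point): On the dial's axis, 24.5 mm above the dryer's top, at the height to grip. Black skirt, radius 30 mm, 9 mm high, with a bar 54 mm long, 16 mm thick, up to 36 mm above the dryer's top. The point's x lies along the bar towards the white pointer and turns with it. At off it points 0.5 rad left (counter-clockwise) of the dryer's x, at on 0.5 rad right. In the right half of the control strip.
- dryer: Warm-air drying table, fixed: a grey box 340 (x) x 360 (y) x 60 mm high with a flat steel top; origin at the centre of its underside, x pointing away from the robot, z up. The far 240 mm of its top is the perforated deck with three bays; the near 100 mm is the control strip with the damper and the dial. A blower box 40 x 110 x 58 mm sits on its far side.
- bay_blue (a point): Centre of the blue bay, on the deck's surface (60 mm above the worktop); the left one seen from the robot, 105 mm from the next. Marked by a blue painted outline 188 (x) x 98 (y) mm outside, 6 mm lines, no raised edges. Axes as dryer.
- tray_blue: Loose blue bead tray, 160 (x) x 70 (y) mm, walls 30 mm high, 0.25 to 0.5 kg, may be absent; origin at the centre of its underside. Wooden carrying grip, a bar 64 (x) x 14 (y) mm above the origin, 39 to 69 mm up; fixed beads below it, tops 29 mm up. The front end (-x) is a sloping label holder. Starts on the worktop to the right, front towards the robot within 15 degrees.
- label_blue (a point): Centre of the blue tray's code label, white, 38 x 56 mm, with a square black code 30 mm wide; 57 mm towards -x from the tray's origin and 22.5 mm above its underside. The label slopes 25 degrees, facing up and to the tray's front: the point's z axis is its outward normal, y as the tray's y. The code reads at any turn about the normal.
- bay_yellow (a point): Centre of the yellow bay, on the deck's surface (60 mm above the worktop); the middle one, 105 mm from the next. Marked by a yellow painted outline 188 (x) x 98 (y) mm outside, 6 mm lines, no raised edges. Axes as dryer.
- tray_yellow: Loose yellow bead tray, 160 (x) x 70 (y) mm, walls 30 mm high, 0.25 to 0.5 kg, may be absent; origin at the centre of its underside. Wooden carrying grip, a bar 64 (x) x 14 (y) mm above the origin, 39 to 69 mm up; fixed beads below it, tops 29 mm up. The front end (-x) is a sloping label holder. Starts on the worktop to the right, front towards the robot within 15 degrees.
- label_yellow (a point): Centre of the yellow tray's code label, white, 38 x 56 mm, with a square black code 30 mm wide; 57 mm towards -x from the tray's origin and 22.5 mm above its underside. The label slopes 25 degrees, facing up and to the tray's front: the point's z axis is its outward normal, y as the tray's y. The code reads at any turn about the normal.
- bay_green (a point): Centre of the green bay, on the deck's surface (60 mm above the worktop); the right one, 105 mm from the next. Marked by a green painted outline 188 (x) x 98 (y) mm outside, 6 mm lines, no raised edges. Axes as dryer.
- tray_green: Loose green bead tray, 160 (x) x 70 (y) mm, walls 30 mm high, 0.25 to 0.5 kg, may be absent; origin at the centre of its underside. Wooden carrying grip, a bar 64 (x) x 14 (y) mm above the origin, 39 to 69 mm up; fixed beads below it, tops 29 mm up. The front end (-x) is a sloping label holder. Starts on the worktop to the right, front towards the robot within 15 degrees.
- label_green (a point): Centre of the green tray's code label, white, 38 x 56 mm, with a square black code 30 mm wide; 57 mm towards -x from the tray's origin and 22.5 mm above its underside. The label slopes 25 degrees, facing up and to the tray's front: the point's z axis is its outward normal, y as the tray's y. The code reads at any turn about the normal.
- scanner: Loose pistol-grip scanner, 0.2 kg, always on. Origin at the centre of its window, the flat nose; it looks along its -z. Head 95 mm along +z: lowest 18 mm a bumper 64 (x) x 48 (y) mm, the rest 60 x 44 mm, flat sides. Handle, 30 mm wide, leaves the head 45 to 80 mm up and runs out to x = 128 mm, rising to 105 mm. Starts upright, nose down in the holster, handle away from the robot.
- scanner_grip (a point): Where to grip the scanner, across its y width of 44 mm: on its mid-plane 75 mm above the nose and 12 mm from the head's axis towards the handle (x), near its balance point. Axes as the scanner.
- holster: Desk holster, fixed: base plate 110 (x) x 96 (y) x 8 mm, on it a black open cup, inside 74 (x) x 58 (y) mm, walls up to 54 mm above the worktop (32 mm on the +x side, where the handle goes out). Origin at the centre of its underside. The nose stands on the base plate (8 mm up), scanner axes along the holster's, 5 mm of play all round.
- water: Bystander, loose, to be left alone: clear water bottle with blue cap, 68 mm wide, 215 mm tall; origin at its underside.
- mug: Bystander, loose, to be left alone: brown mug, 80 mm wide, 95 mm tall; origin at its underside.
- glaze_jar: Bystander, loose, to be left alone: small glass jar, 44 mm wide, 55 mm tall; origin at its underside.
- mould: Bystander, loose, to be left alone: plaster bead mould, 90 x 100 x 26 mm; origin at its underside.
- jar_lid: Bystander, loose, to be left alone: black jar lid, 42 mm wide, 12 mm high; origin at its underside.
- phone: Bystander, loose, to be left alone: black phone lying flat, 75 x 155 x 9 mm; origin at its underside.
There are look-alikes about, which are no part of the job. What is shaped like the tray_yellow but purple is not meant.

How it is judged:
By the outcome, as a careful person would: the job done as asked, in the order asked, and still so for the second after the job is handed in, with the robot touching nothing.
Of tray_blue, tray_yellow, tray_green only 2 to 3 are there at a start; the rules pass over those that are not, and their reading is None.
At some moment in a run one of tray_blue, tray_yellow, tray_green may be knocked a few centimetres aside while the robot is not near it.
It also fails if it takes over 210 s, if anything falls off the work surface, if the arm or the gripper's body presses on something with over 40 N, if the wrist force passes 120 N, or if a joint passes its speed limit or range.

## Working session

There is one attempt and no reset: what is moved stays moved. The work goes in short steps, Python scripts to look and compute and a shell command to move; the robot and the scene stay as the last step left them, time stands still between calls to the robot, and variables do not carry over. Pictures are saved under pics/ and viewed, at most 14 in all, crops included, and the job is handed in when it is done.

```bash
mkdir -p pics; ls; python3 - <<'E'
from plant import monitor, eyes
import cv2,pprint
s=monitor.get_state();print({k:(v if isinstance(v,(int,float)) else [round(float(x),3) for x in v]) for k,v in s.items()})
for n in("scene","top"):
    im=eyes.read_camera(n);cv2.imwrite(f"pics/{n}0.png",im[:,:,::-1])
    p=eyes.camera_params(n);print(n,p)
E
```

```text
pics
{'time': 0.0, 'qpos': [0.964, 0.287, 1.578, -0.0, 1.279, -0.15], 'dq': [0.0, -0.001, -0.002, 0.002, 0.003, 0.0], 'joint_efforts': [-0.0, -40.599, -29.262, -0.0, 0.006, 0.0], 'eef_pos': [0.297, 0.605, 0.249], 'tcp_rot': [0.226, 0.974, -0.001, -0.0], 'contact_force': [-0.659, 0.258, -0.235], 'wrist_torque': [-0.053, 0.013, -0.017], 'finger_force': 0.0, 'opening': 1.001536549296463}
scene {'K': array([[349.85251877,   0.        , 255.6538443 ],
       [  0.        , 349.85251877, 191.96524974],
       [  0.        ,   0.        ,   1.        ]]), 'k1': 0.020251101854637146, 'R': array([[ 0.00275175,  0.99995193, -0.00941078],
       [ 0.70143497, -0.00863747, -0.71268112],
       [-0.71272815, -0.00463992, -0.70142502]]), 't': array([ 0.08471481, -0.30528683,  1.52097067])}
top {'K': array([[351.13135911,   0.        , 261.08252405],
       [  0.        , 351.13135911, 190.41918138],
       [  0.        ,   0.        ,   1.        ]]), 'k1': -0.08803878839755123, 'R': array([[-0.00607911, -0.99995223, -0.0076537 ],
       [-0.98124922,  0.00743958, -0.19259963],
       [ 0.19264737,  0.00633935, -0.98124757]]), 't': array([-0.08024401,  0.53387926,  1.18196714])}
```

View pics/top0.png

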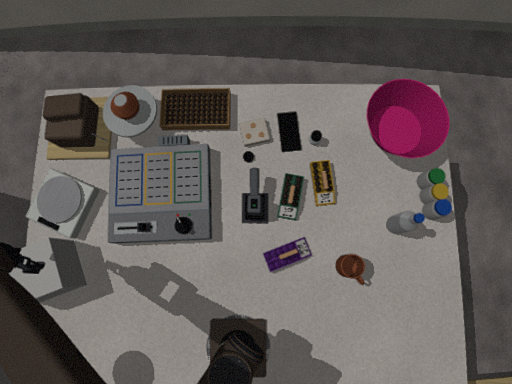

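View pics/scene0.png

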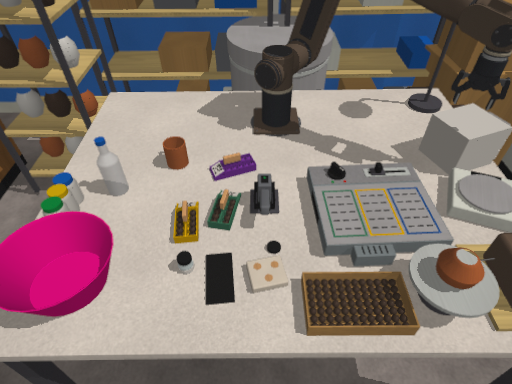

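Top view: green tray at (291,197), yellow tray at (323,183), purple look-alike at (288,254), which is not meant. No blue tray. The scanner and holster are at (254,205), the dryer at (160,193), the damper at (135,228) and the dial at (184,225). I'll confirm in an enlarged crop.

```bash
cat > h.py <<'E'
import numpy as np,cv2
from plant import monitor,eyes
from scipy.spatial.transform import Rotation as Ro
P={n:eyes.camera_params(n) for n in("scene","top")}
def ray(n,uv):
    p=P[n];d=np.array([(uv[0]-p["K"][0,2])/p["K"][0,0],(uv[1]-p["K"][1,2])/p["K"][1,1]]);x=d.copy()
    for _ in range(20): x=d/(1+p["k1"]*(x@x))
    return -p["R"].T@p["t"],p["R"].T@np.array([*x,1])
def onz(n,uv,z):
    c,d=ray(n,uv);return c+d*(z-c[2])/d[2]
def proj(n,X):
    p=P[n];c=p["R"]@np.asarray(X,float)+p["t"];x=c[:2]/c[2];x=x*(1+p["k1"]*(x@x));return p["K"][:2,:2]@x+p["K"][:2,2]
def two(a,b):
    (c1,d1),(c2,d2)=ray("top",a),ray("scene",b)
    s=np.linalg.lstsq(np.c_[d1,-d2],c2-c1,rcond=None)[0];p,q=c1+s[0]*d1,c2+s[1]*d2
    return (p+q)/2,np.linalg.norm(p-q)
def crop(n,box,k,name,im=None):
    im=eyes.read_camera(n) if im is None else im
    x0,y0,x1,y1=box
    cv2.imwrite(f"pics/{name}.png",cv2.resize(im[y0:y1,x0:x1,::-1],None,fx=k,fy=k,interpolation=cv2.INTER_CUBIC))
def rel(pos,yaw=None,q=None,s=None):
    """shift/turn in move units from measured pose (commanded ~ measured) to pos with tool down; yaw = direction of tool x"""
    s=s or monitor.get_state();R0=Ro.from_quat(s["tcp_rot"])
    sh=R0.inv().apply(np.array(pos)-s["eef_pos"])/0.4
    if q is None:
        q=down(yaw)
    rv=(R0.inv()*q).as_rotvec()/np.pi
    return np.round(sh,4),np.round(rv,4)
def down(yaw): return Ro.from_matrix(np.array([[np.cos(yaw),np.sin(yaw),0],[np.sin(yaw),-np.cos(yaw),0],[0,0,-1]]))
E
python3 - <<'E'
from h import *
im=cv2.imread("pics/top0.png")[:,:,::-1]
crop("top",(105,135,235,247),6,"t1",im)
crop("top",(235,135,345,247),6,"t2",im)
E
```

```text
(no output)
```

View pics/t1.png

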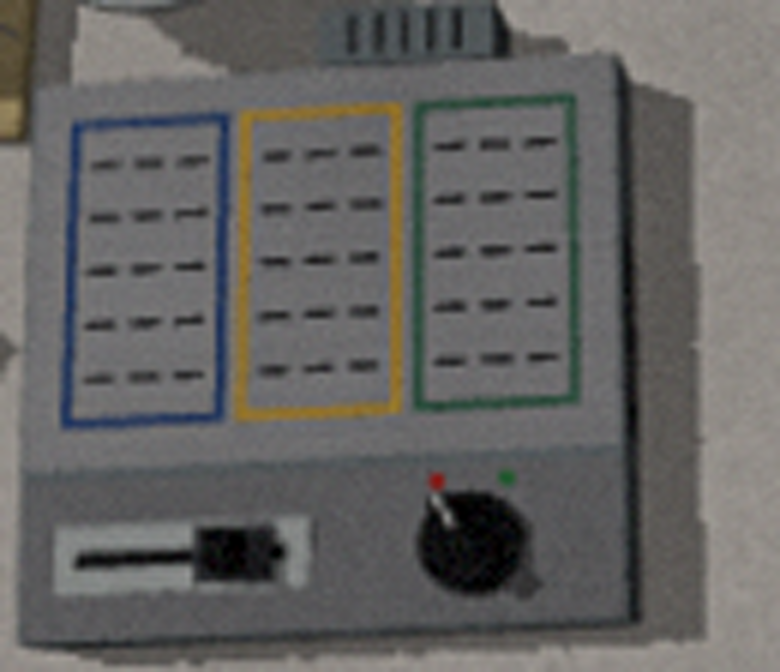

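View pics/t2.png

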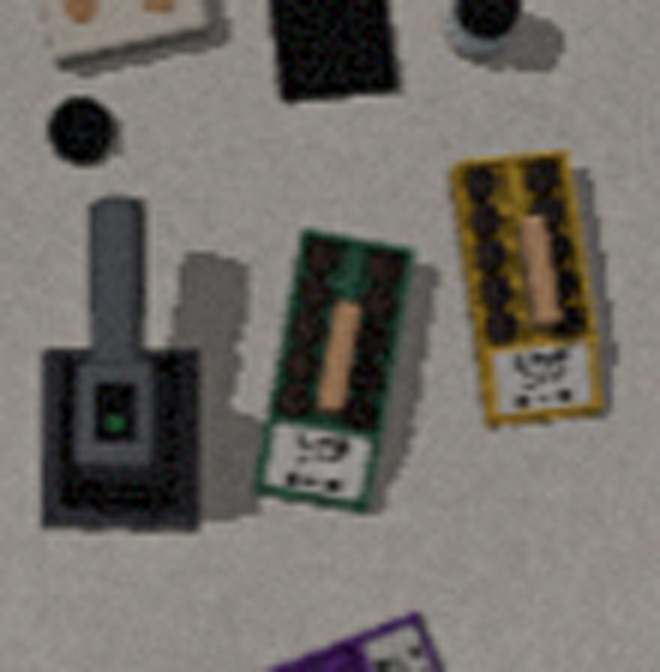

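The crop confirms it: green tray with its label towards the robot, centre (291,197), and yellow tray at (323,183). Both are distinct from the purple one. The scanner handle points away, the damper is at its right end and the dial is at red. Next I'll measure.

```bash
cat >> h.py <<'E'
RNG={"green":((65,90,30),(95,255,200)),"yellow":((18,120,80),(32,255,255)),"blue":((100,120,50),(125,255,255)),"wood":((5,60,120),(17,160,255))}
def blobs(n,col,roi,z,amin=15,im=None,fill=True):
    """coloured blobs in roi, outline cast to plane z: centre, sizes, yaw of long side (mod pi), area, pixel centroid"""
    im=eyes.read_camera(n) if im is None else im
    m=cv2.inRange(cv2.cvtColor(im,cv2.COLOR_RGB2HSV),*RNG[col]);k=np.zeros_like(m);x0,y0,x1,y1=roi;k[y0:y1,x0:x1]=m[y0:y1,x0:x1]
    k=cv2.morphologyEx(k,cv2.MORPH_CLOSE,np.ones((3,3)))
    k2=cv2.resize(k,None,fx=4,fy=4,interpolation=cv2.INTER_LINEAR)
    out=[]
    for c in cv2.findContours((k2>127).astype(np.uint8),cv2.RETR_EXTERNAL,cv2.CHAIN_APPROX_NONE)[0]:
        if cv2.contourArea(c)<amin*16: continue
        uv=(c[:,0]+0.5)/4-0.5
        w=np.array([onz(n,p,z)[:2] for p in uv])*1000
        r=cv2.minAreaRect(w.astype(np.float32));b=cv2.boxPoints(r);e=max((b[1]-b[0],b[2]-b[1]),key=np.linalg.norm)
        a=np.arctan2(e[1],e[0]);a=(a+np.pi/2)%np.pi-np.pi/2
        M=cv2.moments(w.astype(np.float32));ce=(M["m10"]/M["m00"],M["m01"]/M["m00"])
        out.append((col,"rect",np.round(r[0],1),"centroid",np.round(ce,1),"size",np.round(sorted(r[1]),1),"yaw",round(a,3),"px",np.round(uv.mean(0),1)))
    return out
E
python3 - <<'E'
from h import *
t=cv2.imread("pics/top0.png")[:,:,::-1];s=cv2.imread("pics/scene0.png")[:,:,::-1]
for nm,n,im,rd,rt in(("top","top",t,(100,140,215,215),(265,155,345,225)),("scene","scene",s,(310,165,460,260),(165,180,250,245))):
    print(nm)
    for c in("blue","yellow","green"): print(*blobs(n,c,rd,.06,100,im),sep="\n")
    print("trays z=.03")
    for c in("yellow","green"): print(*blobs(n,c,rt,.03,40,im),sep="\n")
    print("wood .069");print(*blobs(n,"wood",rt,.069,15,im),sep="\n")
h=cv2.cvtColor(t,cv2.COLOR_RGB2HSV)
print(h[190:215,254,2],h[190:215,254,1]); print(h[205,238:272,2])
E
```

```text
top

('yellow', 'rect', array([580.2, 283. ]), 'centroid', array([580.2, 282. ]), 'size', array([ 99. , 191.5]), 'yaw', np.float32(0.043), 'px', array([157.9, 178.4]))

trays z=.03
('yellow', 'rect', array([ 566.1, -305.4]), 'centroid', array([ 566.3, -304.9]), 'size', array([ 75.8, 165.7]), 'yaw', np.float32(0.105), 'px', array([322.4, 182.5]))
('green', 'rect', array([ 576.3, -203.1]), 'centroid', array([ 577.1, -199.6]), 'size', array([31.8, 36.3]), 'yaw', np.float32(-0.214), 'px', array([293.8, 178.9]))
wood .069
('wood', 'rect', array([ 517. , -187.4]), 'centroid', array([ 517.1, -187.3]), 'size', array([12.2, 61.5]), 'yaw', np.float32(-0.217), 'px', array([291.1, 193.7]))
('wood', 'rect', array([ 568.9, -304.8]), 'centroid', array([ 568.7, -304.7]), 'size', array([13.7, 61.4]), 'yaw', np.float32(0.099), 'px', array([324.3, 179.2]))
scene

('yellow', 'rect', array([578.8, 284.4]), 'centroid', array([579.3, 284.3]), 'size', array([101.3, 191.2]), 'yaw', np.float32(0.049), 'px', array([378.5, 212.4]))

trays z=.03
('yellow', 'rect', array([ 589.4, -301.3]), 'centroid', array([ 601
[... 223 characters left out ...]
oat32(-0.205), 'px', array([222.1, 210.8]))
wood .069
('wood', 'rect', array([ 578.5, -301.3]), 'centroid', array([ 578.3, -301.9]), 'size', array([17.5, 87.3]), 'yaw', np.float32(0.147), 'px', array([184.4, 210.4]))
('wood', 'rect', array([ 530.3, -185.2]), 'centroid', array([ 529.2, -184.6]), 'size', array([22. , 86.4]), 'yaw', np.float32(-0.182), 'px', array([224. , 198.3]))
[68 72 69 68 70 55 71 72 50 22 19 15 18 11 53 83 59 13 35 74 68 71 52 33
 34] [  8  21  18  15  18   5  25  14  15  58  54  68  57 255 135 166 160  98
  22  21   8  25  20  39  60]
[147 147 152 122  66  42  37  10  16  47  65  78  62  19  38  65  83  55
  13  35  69  69  43  26  21  22  26  29  24  29  70  91  93  95]
```

```bash
cat >> h.py <<'E'
RNG.update(blue=((100,90,40),(128,255,255)),green=((60,50,25),(98,255,200)),black=((0,0,0),(180,255,38)))
E
python3 - <<'E'
from h import *
t=cv2.imread("pics/top0.png")[:,:,::-1];s=cv2.imread("pics/scene0.png")[:,:,::-1]
for n,im,rd,rt in(("top",t,(100,140,215,210),(275,155,309,225)),("scene",s,(315,182,460,252),(200,180,250,245))):
    print(n)
    for c in("blue","yellow","green"): print(*blobs(n,c,rd,.06,100,im),sep="\n")
    print("tray");print(*blobs(n,"green",rt,.03,40,im),sep="\n")
print("dial .07");print(*blobs("top","black",(168,215,200,240),.08,40,t))
print("damper .087");print(*blobs("top","black",(130,218,158,238),.087,20,t))
print("dial sc");print(*blobs("scene","black",(322,155,352,185),.08,20,s))
print("damper sc");print(*blobs("scene","black",(366,155,388,180),.087,10,s))
for z,u in((.103,(253.6,212.3)),(.103,(254.2,200)),(.105,(254.6,170)),(.1,(246.9,205)),(.1,(260.2,205))): print(np.round(onz("top",u,z),4))
crop("scene",(320,150,420,200),4,"s1",s[:, :]); crop("scene",(235,165,295,225),6,"s2",s)
a=cv2.imread("pics/s1.png");b=cv2.imread("pics/s2.png")
c=np.zeros((360,770,3),np.uint8);c[:200,:400]=a;c[:360,405:765]=b;cv2.imwrite("pics/s12.png",c)
E
```

```text
top
('blue', 'rect', array([575.3, 387.5]), 'centroid', array([575.2, 387.4]), 'size', array([101. , 189.5]), 'yaw', np.float32(0.044), 'px', array([128.9, 179.9]))
('yellow', 'rect', array([580.2, 283. ]), 'centroid', array([580.2, 282. ]), 'size', array([ 99. , 191.5]), 'yaw', np.float32(0.043), 'px', array([157.9, 178.4]))
('green', 'rect', array([584.8, 176.3]), 'centroid', array([584.5, 177.5]), 'size', array([ 98.8, 190.8]), 'yaw', np.float32(0.044), 'px', array([187.1, 176.8]))
tray
('green', 'rect', array([ 516.2, -188.4]), 'centroid', array([ 516.2, -188. ]), 'size', array([ 71.3, 164.4]), 'yaw', np.float32(-0.203), 'px', array([290.2, 196.4]))
scene
('blue', 'rect', array([575.8, 390.1]), 'centroid', array([594.1, 396. ]), 'size', array([100. , 185.7]), 'yaw', np.float32(0.042), 'px', array([414.8, 215.1]))
('yellow', 'rect', array([578.8, 284.4]), 'centroid', array([579.3, 284.3]), 'size', array([101.3, 191.2]), 'yaw', np.float32(0.049), 'px', array([378.5, 212.4]))
('green', 'rect', array([583.4, 179. ]), 'centroid', array([585.4, 177. ]), 'size', array([ 99.7, 190.1]), '
[... 335 characters left out ...]
 ]), 'yaw', np.float32(1.567), 'px', array([183.1, 224.6]))
damper .087
('black', 'rect', array([403.1, 325.5]), 'centroid', array([403.9, 318.3]), 'size', array([29.7, 75.6]), 'yaw', np.float32(1.57), 'px', array([140.9, 227. ]))
dial sc
('black', 'rect', array([417.2, 182.5]), 'centroid', array([422.4, 180.2]), 'size', array([54.7, 82.4]), 'yaw', np.float32(-0.181), 'px', array([335.9, 171.5]))
damper sc
('black', 'rect', array([412.6, 321. ]), 'centroid', array([413.2, 320.5]), 'size', array([23.3, 55.8]), 'yaw', np.float32(-0.444), 'px', array([377.8, 168. ]))
[ 0.4493 -0.0589  0.103 ]
[ 0.4907 -0.061   0.103 ]
[ 0.5937 -0.0626  0.105 ]
[ 0.4744 -0.0364  0.1   ]
[ 0.4741 -0.0809  0.1   ]
```

View pics/s12.png

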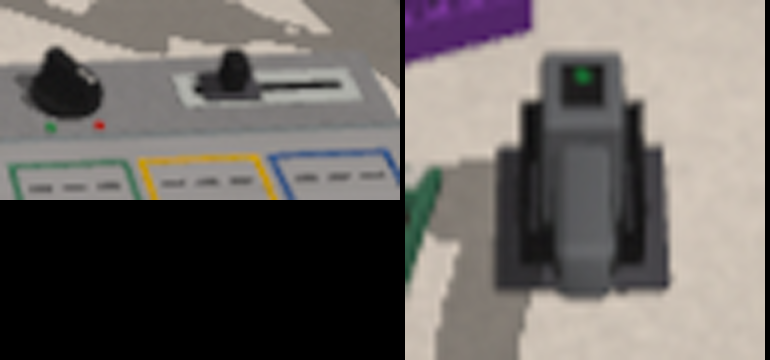

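```bash
python3 - <<'E'
from h import *
print(*rel((.46,.22,.25),np.pi-.1))
for n in("top","scene"): print(-P[n]["R"].T@P[n]["t"])
E
```

```text
[-0.7898 -0.6852 -0.0011] [-0.0007 -0.0002 -0.1136]
[ 0.29567793 -0.09170491  1.26201317]
[ 1.29794435 -0.08029045  0.85007195]
```

```bash
python3 -m handwheel '[[-0.79,-0.685,0,0,0,-0.1136,1],[-0.79,-0.685,0,0,0,-0.1136,1],[-0.79,-0.685,0,0,0,-0.1136,1],[-0.79,-0.685,0,0,0,-0.1136,1],[-0.79,-0.685,0,0,0,-0.1136,1],[-0.79,-0.685,0,0,0,-0.1136,1],[-0.79,-0.685,0,0,0,-0.1136,0],[-0.79,-0.685,0,0,0,-0.1136,0],[-0.79,-0.685,0,0,0,-0.1136,0]]' 60; python3 - <<'E'
from h import *
print(*rel((.517,-.1875,.17),np.pi-.21))
im=eyes.read_camera("top");cv2.imwrite("pics/x1.png",im[:,:,::-1])
print(*blobs("top","wood",(265,155,345,225),.069,15,im),sep="\n")
E
```

```text
time: 1.23
eef_pos: [0.4601, 0.2208, 0.25]
tcp_rot: [0.05, 0.999, 0.0, -0.0]
contact_force: [-0.1, -0.2, -0.6]
opening: 0.502
finger_force: 0.0
[-0.2439 -1.0013  0.1995] [ 0.     -0.0003  0.0349]
('wood', 'rect', array([ 517. , -187.3]), 'centroid', array([ 517.5, -187.6]), 'size', array([14.7, 61.4]), 'yaw', np.float32(-0.2), 'px', array([291.1, 193.7]))
('wood', 'rect', array([ 567.3, -304.8]), 'centroid', array([ 567.7, -304.8]), 'size', array([14.5, 63.8]), 'yaw', np.float32(0.107), 'px', array([324.3, 179.5]))
```

```bash
python3 -m handwheel '[[-0.244,-1,0.2,0,0,0.0349,0],[-0.244,-1,0.2,0,0,0.0349,0],[-0.244,-1,0.2,0,0,0.0349,0],[-0.244,-1,0.2,0,0,0.0349,0],[-0.244,-1,0.2,0,0,0.0349,0],[-0.244,-1,0.2,0,0,0.0349,0],[-0.244,-1,0.2,0,0,0.0349,0],[-0.244,-1,0.2,0,0,0.0349,0],[-0.244,-1,0.2,0,0,0.0349,0],[-0.244,-1,0.2,0,0,0.0349,0]]' ; python3 - <<'E'
from h import *
print(*rel((.5175,-.1875,.058),np.pi-.207))
E
```

```text
time: 2.52
eef_pos: [0.5179, -0.1854, 0.1706]
tcp_rot: [0.103, 0.995, 0.0, 0.0]
contact_force: [-0.0, 0.3, 0.2]
opening: 0.5
finger_force: 0.0
[-0.     -0.0054  0.2814] [ 0.0001  0.0001 -0.    ]
```

```bash
python3 -m handwheel '[[0,-0.005,0.15,0,0,0,0],[0,-0.005,0.281,0,0,0,0],[0,-0.005,0.281,0,0,0,0],[0,-0.005,0.281,0,0,0,-1],[0,-0.005,0.281,0,0,0,-1],[0,-0.005,0.281,0,0,0,-1],[0,-0.005,0.281,0,0,0,-1],[0,-0.005,0.281,0,0,0,-1],[0,-0.005,0.2,0,0,0,-1],[0,-0.005,0.1,0,0,0,-1],[0,-0.005,-0.1,0,0,0,-1],[0,-0.005,-0.12,0,0,0,-1]]' 70; python3 - <<'E'
from h import *
print(*rel((.585,.178,.215),np.pi+.044))
E
```

```text
time: 4.03
eef_pos: [0.5184, -0.1901, 0.223]
tcp_rot: [0.105, 0.995, -0.002, 0.003]
contact_force: [1.0, -0.2, -4.0]
opening: 0.151
finger_force: 70.2
[0.0287 0.9349 0.0173] [-0.0012  0.002  -0.0807]
```

```bash
python3 -m handwheel '[[0.029,0.08,0.017,0,0,-0.02,-1],[0.029,0.2,0.017,0,0,-0.04,-1],[0.029,0.32,0.017,0,0,-0.06,-1],[0.029,0.44,0.017,0,0,-0.08,-1],[0.029,0.56,0.017,0,0,-0.0807,-1],[0.029,0.68,0.017,0,0,-0.0807,-1],[0.029,0.8,0.017,0,0,-0.0807,-1],[0.029,0.9,0.017,0,0,-0.0807,-1],[0.029,0.935,0.017,0,0,-0.0807,-1],[0.029,0.935,0.017,0,0,-0.0807,-1],[0.029,0.935,0.017,0,0,-0.0807,-1]]'; python3 - <<'E'
from h import *
print(*rel((.585,.178,.122),np.pi+.044))
im=eyes.read_camera("top");print(*blobs("top","wood",(265,155,345,225),.069,15,im),sep="\n")
cv2.imwrite("pics/x2.png",im[:,:,::-1])
E
```

```text
time: 5.4
eef_pos: [0.5834, 0.1778, 0.2112]
tcp_rot: [-0.022, 1.0, -0.0, -0.0]
contact_force: [1.0, -0.2, -3.8]
opening: 0.151
finger_force: 70.1
[-0.0043  0.0005  0.2231] [-0.0003 -0.0003 -0.0003]
('wood', 'rect', array([ 567.1, -304.9]), 'centroid', array([ 567.4, -304.9]), 'size', array([15. , 64.2]), 'yaw', np.float32(0.119), 'px', array([324.4, 179.5]))
```

```bash
python3 -m handwheel '[[-0.004,0,0.12,0,0,0,-1],[-0.004,0,0.19,0,0,0,-1],[-0.004,0,0.215,0,0,0,-1],[-0.004,0,0.225,0,0,0,-1],[-0.004,0,0.23,0,0,0,-1],[-0.004,0,0.232,0,0,0,-1],[-0.004,0,0.232,0,0,0,-1]]'
```

```text
time: 6.32
eef_pos: [0.5864, 0.1791, 0.1211]
tcp_rot: [-0.022, 1.0, -0.0, 0.002]
contact_force: [-3.4, -0.4, 5.2]
opening: 0.152
finger_force: 71.3
```

```bash
python3 -m handwheel '[[0,0,0,0,0,0,0],[0,0,0,0,0,0,0],[0,0,0,0,0,0,0],[0,0,0,0,0,0,0],[0,0,-0.1,0,0,0,0],[0,0,-0.23,0,0,0,0],[0,0,-0.3,0,0,0,0],[0,0,-0.3,0,0,0,0]]'; python3 - <<'E'
from h import *
print(*rel((.5675,-.17,.2),np.pi+.108))
im=eyes.read_camera("top");print(*blobs("top","wood",(265,155,345,225),.069,15,im),sep="\n")
im=eyes.read_camera("scene");print(*blobs("scene","wood",(310,180,380,250),.129,15,im),*blobs("scene","green",(310,180,380,250),.09,100,im),sep="\n")
E
```

```text
time: 7.32
eef_pos: [0.5869, 0.1794, 0.2422]
tcp_rot: [-0.022, 1.0, 0.0, 0.003]
contact_force: [-0.6, 0.1, -0.5]
opening: 0.499
finger_force: 0.0
[ 0.0876 -0.8705  0.1043] [ 0.0001  0.0022 -0.0204]
('wood', 'rect', array([ 567.1, -304.9]), 'centroid', array([ 567.4, -304.9]), 'size', array([15. , 64.2]), 'yaw', np.float32(0.119), 'px', array([324.4, 179.5]))
('wood', 'rect', array([595.9, 177.8]), 'centroid', array([594.3, 178.8]), 'size', array([22.6, 83.2]), 'yaw', np.float32(0.041), 'px', array([347.5, 198.7]))
('green', 'rect', array([610.5, 169.2]), 'centroid', array([621.7, 162.6]), 'size', array([ 96.1, 182.9]), 'yaw', np.float32(0.045), 'px', array([345.2, 211.2]))
```

```bash
python3 -m handwheel '[[0.088,-0.1,0.05,0,0.002,-0.02,0],[0.088,-0.25,0.1,0,0.002,-0.02,0],[0.088,-0.4,0.1,0,0.002,-0.02,0],[0.088,-0.55,0.1,0,0.002,-0.02,0],[0.088,-0.7,0.1,0,0.002,-0.02,0],[0.088,-0.85,0.1,0,0.002,-0.02,0],[0.088,-0.95,0.1,0,0.002,-0.02,0],[0.088,-1,0.1,0,0.002,-0.02,0],[0.088,-1,0.1,0,0.002,-0.02,0]]'; python3 - <<'E'
from h import *
im=eyes.read_camera("top");print(*blobs("top","wood",(265,155,345,225),.069,15,im),sep="\n")
print(*rel((.5675,-.305,.12),np.pi-.0+.108))
E
```

```text
time: 8.55
eef_pos: [0.567, -0.2222, 0.197]
tcp_rot: [-0.053, 0.999, 0.001, -0.004]
contact_force: [-0.2, 0.8, -0.6]
opening: 0.497
finger_force: 0.0
('wood', 'rect', array([ 554.6, -306.7]), 'centroid', array([ 555. , -306.6]), 'size', array([ 9.6, 31.5]), 'yaw', np.float32(-0.043), 'px', array([325., 183.]))
[ 0.02   -0.209   0.1931] [ 0.0007 -0.0026 -0.0005]
```

```bash
python3 -m handwheel '[[0.02,-0.14,0,0,-0.002,0,0],[0.02,-0.209,0.1,0,-0.002,0,0],[0.02,-0.209,0.193,0,-0.002,0,0],[0.02,-0.209,0.193,0,-0.002,0,0],[0.02,-0.209,0.193,0,-0.002,0,0]]'; python3 - <<'E'
from h import *
print(*rel((.5675,-.305,.058),np.pi-.0+.108))
im=eyes.read_camera("scene");print(*blobs("scene","yellow",(160,195,210,250),.03,40,im),sep="\n")
E
```

```text
time: 9.22
eef_pos: [0.5691, -0.3049, 0.1229]
tcp_rot: [-0.054, 0.999, -0.0, 0.001]
contact_force: [0.7, -0.1, 0.9]
opening: 0.502
finger_force: 0.0
[0.0043 0.0004 0.1622] [-0.0002  0.0004  0.0002]
('yellow', 'rect', array([ 589.4, -301.3]), 'centroid', array([ 601. , -294.2]), 'size', array([ 76.5, 165. ]), 'yaw', np.float32(0.111), 'px', array([184.3, 222. ]))
```

Unmoved (same as the first measurement). Grasp and lift.

```bash
python3 -m handwheel '[[0.004,0,0.12,0,0,0,0],[0.004,0,0.162,0,0,0,0],[0.004,0,0.162,0,0,0,0],[0.004,0,0.162,0,0,0,-1],[0.004,0,0.162,0,0,0,-1],[0.004,0,0.162,0,0,0,-1],[0.004,0,0.162,0,0,0,-1],[0.004,0,0.162,0,0,0,-1],[0.004,0,0.1,0,0,0,-1],[0.004,0,0,0,0,0,-1],[0.004,0,-0.15,0,0,0,-1],[0.004,0,-0.23,0,0,0,-1]]' 70; python3 - <<'E'
from h import *
print(*rel((.579,.095,.215),np.pi+.044))
E
```

```text
time: 10.78
eef_pos: [0.5669, -0.3066, 0.216]
tcp_rot: [-0.053, 0.999, -0.001, 0.001]
contact_force: [0.8, 0.0, -3.3]
opening: 0.152
finger_force: 69.0
[-0.1371  0.9951  0.001 ] [-0.0006  0.0006  0.02  ]
```

```bash
python3 -m handwheel '[[-0.02,0.1,-0.03,0,0,0.01,-1],[-0.04,0.22,-0.05,0,0,0.02,-1],[-0.05,0.34,-0.05,0,0,0.02,-1],[-0.07,0.46,-0.05,0,0,0.02,-1],[-0.08,0.58,-0.05,0,0,0.02,-1],[-0.1,0.7,-0.05,0,0,0.02,-1],[-0.11,0.82,-0.05,0,0,0.02,-1],[-0.13,0.94,-0.05,0,0,0.02,-1],[-0.137,0.995,-0.05,0,0,0.02,-1],[-0.137,0.995,-0.05,0,0,0.02,-1]]'; python3 - <<'E'
from h import *
print(*rel((.5795,.283,.215),np.pi+.044))
E
```

```text
time: 12.02
eef_pos: [0.5773, 0.0969, 0.2318]
tcp_rot: [-0.023, 1.0, 0.0, -0.002]
contact_force: [0.1, -0.6, -3.6]
opening: 0.147
finger_force: 69.3
[-0.0274  0.4645  0.042 ] [ 0.0001 -0.0011  0.0009]
```

```bash
python3 -m handwheel '[[-0.01,0.1,0,0,-0.001,0,-1],[-0.02,0.22,0,0,-0.001,0,-1],[-0.027,0.34,0,0,-0.001,0,-1],[-0.027,0.43,0.02,0,-0.001,0,-1],[-0.027,0.464,0.042,0,-0.001,0,-1],[-0.027,0.464,0.12,0,-0.001,0,-1],[-0.027,0.464,0.12,0,-0.001,0,-1],[-0.027,0.464,0.12,0,-0.001,0,-1]]'; python3 - <<'E'
from h import *
print(*rel((.5795,.283,.120),np.pi+.044))
E
```

```text
time: 13.02
eef_pos: [0.5817, 0.2802, 0.1859]
tcp_rot: [-0.021, 1.0, -0.0, 0.002]
contact_force: [0.4, 0.5, -4.2]
opening: 0.152
finger_force: 69.7
[0.0058 0.0074 0.1647] [-0.0001  0.001  -0.0004]
```

```bash
python3 -m handwheel '[[0.006,0.007,0.08,0,0,0,-1],[0.006,0.007,0.13,0,0,0,-1],[0.006,0.007,0.155,0,0,0,-1],[0.006,0.007,0.163,0,0,0,-1],[0.006,0.007,0.168,0,0,0,-1],[0.006,0.007,0.172,0,0,0,-1],[0.006,0.007,0.172,0,0,0,-1]]'
```

```text
time: 13.9
eef_pos: [0.5798, 0.2842, 0.1191]
tcp_rot: [-0.022, 1.0, 0.0, 0.003]
contact_force: [-2.7, -1.1, 2.8]
opening: 0.148
finger_force: 71.0
```

Touching. Release, rise, then check the trays with a picture.

```bash
python3 -m handwheel '[[0,0,0,0,0,0,0],[0,0,0,0,0,0,0],[0,0,0,0,0,0,0],[0,0,0,0,0,0,0],[0,0,-0.1,0,0,0,0],[0,0,-0.23,0,0,0,0],[0,-0.1,-0.3,0,0,0,1],[0,-0.25,-0.35,0,0,0,1],[0,-0.4,-0.35,0,0,0,1],[0,-0.55,-0.35,0,0,0,1],[0,-0.7,-0.35,0,0,0,1],[0,-0.8,-0.35,0,0,0,1]]'; python3 - <<'E'
from h import *
im=eyes.read_camera("top");cv2.imwrite("pics/x3.png",im[:,:,::-1]);crop("top",(105,135,285,247),4,"x3c",im)
print(*blobs("top","wood",(130,140,220,210),.129,15,im),sep="\n")
im=eyes.read_camera("scene");crop("scene",(230,150,430,270),4,"x3s",im)
print(*rel((.488,-.060,.2),np.pi-.02))
E
```

```text
time: 15.4
eef_pos: [0.5925, -0.0384, 0.2569]
tcp_rot: [-0.021, 1.0, -0.0, 0.002]
contact_force: [-0.1, 0.7, 1.2]
opening: 1.002
finger_force: 0.0
('wood', 'rect', array([579.1, 283.3]), 'centroid', array([579.5, 284.9]), 'size', array([12.9, 62. ]), 'yaw', np.float32(0.058), 'px', array([151. , 173.4]))
('wood', 'rect', array([584.9, 178.2]), 'centroid', array([584.4, 179.7]), 'size', array([12.6, 61.7]), 'yaw', np.float32(0.04), 'px', array([182. , 171.6]))
[ 0.264  -0.0405  0.1411] [-0.0003  0.0011  0.0188]
```

View pics/x3c.png

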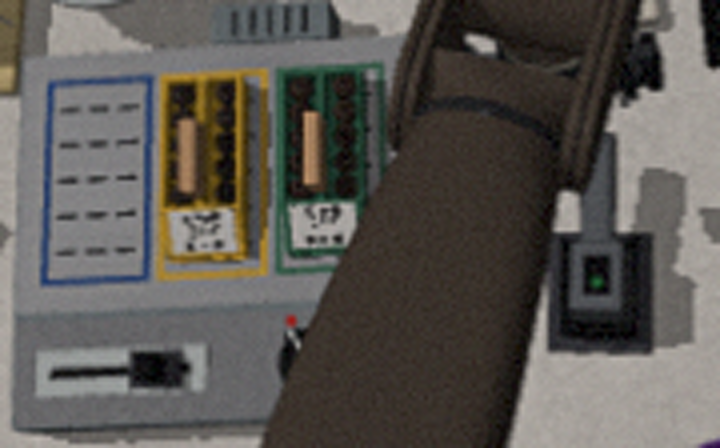

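Both trays sit inside their bays with labels towards the controls: yellow grip at crop (187,157), green grip at (312,150). The scanner at crop (600,270) is undisturbed. Next, the scanner.

```bash
python3 -m handwheel '[[0.13,-0.02,0.07,0,0,0.019,1],[0.264,-0.04,0.141,0,0.001,0.019,1],[0.264,-0.04,0.141,0,0.001,0.019,1],[0.264,-0.04,0.141,0,0.001,0.019,1],[0.264,-0.04,0.141,0,0.001,0.019,1]]'; python3 - <<'E'
from h import *
print(*rel((.488,-.060,.084),np.pi-.02))
E
```

```text
time: 16.12
eef_pos: [0.4903, -0.0565, 0.2024]
tcp_rot: [0.007, 1.0, -0.001, 0.002]
contact_force: [0.1, -0.1, 0.2]
opening: 1.002
finger_force: 0.0
[ 0.007  -0.0084  0.296 ] [-0.0003  0.0015  0.0017]
```

```bash
python3 -m handwheel '[[0.007,-0.008,0.15,0,0.001,0.002,1],[0.007,-0.008,0.25,0,0.001,0.002,1],[0.007,-0.008,0.296,0,0.001,0.002,1],[0.007,-0.008,0.296,0,0.001,0.002,1],[0.007,-0.008,0.296,0,0.001,0.002,1]]'; python3 - <<'E'
from h import *
print(*rel((.488,-.060,.084),np.pi-.02))
E
```

```text
time: 16.75
eef_pos: [0.4871, -0.0599, 0.0834]
tcp_rot: [0.011, 1.0, -0.0, 0.0]
contact_force: [-0.1, -0.0, 0.8]
opening: 1.0
finger_force: 0.0
[-0.0023 -0.0002 -0.0015] [-0.0002  0.     -0.0005]
```

Close, watch for side force, then lift straight up.

```bash
python3 -m handwheel '[[0,0,0,0,0,0,-1],[0,0,0,0,0,0,-1],[0,0,0,0,0,0,-1],[0,0,0,0,0,0,-1],[0,0,0,0,0,0,-1],[0,0,0,0,0,0,-1]]' 60; python3 -m handwheel '[[0,0,-0.05,0,0,0,-1],[0,0,-0.15,0,0,0,-1],[0,0,-0.28,0,0,0,-1],[0,0,-0.4,0,0,0,-1],[0,0,-0.43,0,0,0,-1],[0,0,-0.43,0,0,0,-1]]'; python3 - <<'E'
from h import *
im=eyes.read_camera("scene");crop("scene",(210,100,330,190),5,"g1",im)
E
```

```text
time: 17.5
eef_pos: [0.4859, -0.0597, 0.0827]
tcp_rot: [0.011, 1.0, -0.0, -0.001]
contact_force: [-0.4, 0.6, 5.8]
opening: 0.509
finger_force: 61.6
time: 18.25
eef_pos: [0.4852, -0.0595, 0.2527]
tcp_rot: [0.011, 1.0, 0.0, -0.002]
contact_force: [-0.5, 0.5, -2.2]
opening: 0.508
finger_force: 61.4
```

View pics/g1.png

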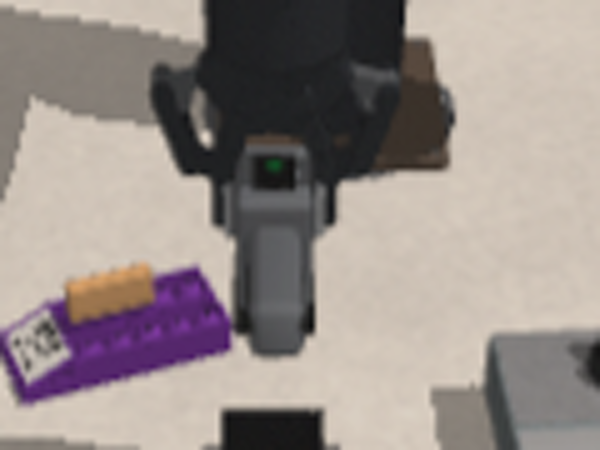

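```bash
cat >> h.py <<'E'
def aim(tray,yaw,d=.10,gx=.011,gz=.075):
    """TCP pose to aim at label of tray (x,y) on deck"""
    D=Ro.from_euler("z",yaw);c,s=np.cos(np.radians(25)),np.sin(np.radians(25))
    lab=np.array([*tray,.06])+D.apply([-.057,0,.0225])
    n=D.apply([-s,0,c]);sx=D.apply([c,0,s])
    pos=lab+n*(d+gz)+sx*gx
    return pos,Ro.from_matrix(np.c_[-sx,np.cross(-n,-sx),-n])
E
python3 - <<'E'
from h import *
for tr in((.579,.2835),(.585,.1785)):
    p,q=aim(tr,.046);print(p.round(4),*rel(p,q=q))
print(*rel((.5,.22,.29),np.pi+.046))
E
```

```text
[0.4581 0.2779 0.2458] [0.0847 0.8414 0.0157] [-0.0042 -0.141  -0.0214]
[0.4641 0.1729 0.2458] [0.0639 0.5792 0.0152] [-0.0042 -0.141  -0.0214]
[-0.0224  0.699  -0.0958] [ 0.0005 -0.0021 -0.0217]
```

```bash
python3 -m handwheel '[[0,0.12,-0.05,0,0,0,-1],[0,0.25,-0.1,0,0,0,-1],[0.02,0.4,-0.1,0,0,0,-1],[0.04,0.55,-0.1,0,0,0,-1],[0.05,0.7,-0.1,0,0,-0.02,-1],[0.06,0.8,-0.1,0,-0.02,-0.02,-1],[0.085,0.84,-0.05,-0.002,-0.08,-0.02,-1],[0.085,0.841,0.016,-0.004,-0.141,-0.021,-1],[0.085,0.841,0.016,-0.004,-0.141,-0.021,-1],[0.085,0.841,0.016,-0.004,-0.141,-0.021,-1],[0.085,0.841,0.016,-0.004,-0.141,-0.021,-1],[0.085,0.841,0.016,-0.004,-0.141,-0.021,-1]]'; python3 - <<'E'
from h import *
im=eyes.read_camera("top");print(*blobs("top","wood",(130,140,220,210),.129,15,im),sep="\n")
i2=eyes.read_camera("scene");print(*blobs("scene","wood",(310,175,400,250),.129,15,i2),sep="\n")
crop("scene",(300,110,440,235),5,"a1",i2)
p,q=aim((.579,.2835),.046);print(p.round(4),*rel(p,q=q)); print(monitor.get_state()["qpos"])
E
```

```text
time: 19.8
eef_pos: [0.461, 0.2776, 0.2498]
tcp_rot: [-0.021, 0.975, 0.004, 0.219]
contact_force: [-0.7, 0.2, -1.9]
opening: 0.51
finger_force: 62.1
('wood', 'rect', array([579., 285.]), 'centroid', array([579.6, 285. ]), 'size', array([ 9.5, 62. ]), 'yaw', np.float32(0.058), 'px', array([151. , 173.3]))
('wood', 'rect', array([584.8, 179.8]), 'centroid', array([584.8, 179.8]), 'size', array([ 9.3, 61.7]), 'yaw', np.float32(0.04), 'px', array([182. , 171.5]))
('wood', 'rect', array([595.9, 177.4]), 'centroid', array([593.4, 178.8]), 'size', array([21.7, 83.4]), 'yaw', np.float32(0.041), 'px', array([347.4, 198.6]))
('wood', 'rect', array([589.4, 285.3]), 'centroid', array([589.2, 284.4]), 'size', array([21. , 84.5]), 'yaw', np.float32(-0.06), 'px', array([384.1, 197.2]))
[0.4581 0.2779 0.2458] [0.0079 0.0014 0.0047] [-0.0006  0.0016 -0.0006]
[ 0.4225694  -0.19943185  2.1236493  -0.21982882  0.81634411 -1.07369531]
```

View pics/a1.png

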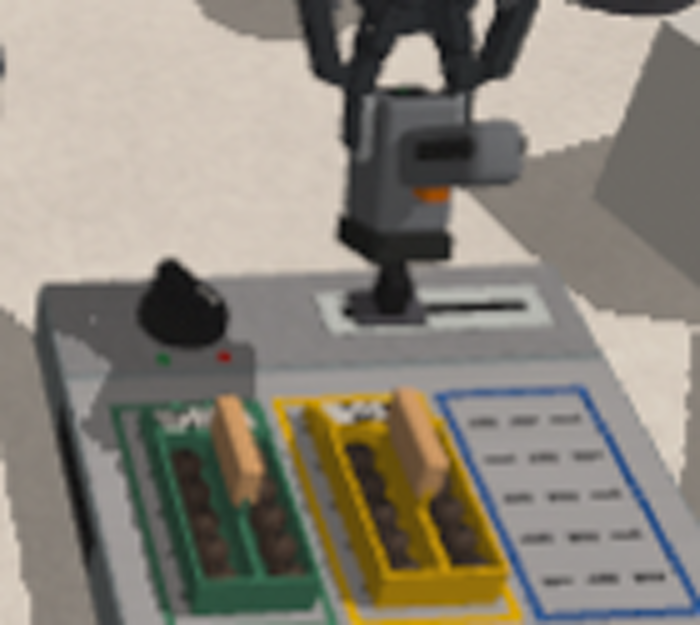

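Both trays are unmoved, and the scanner is tilted in front of the yellow label. Trim the pose, then hold.

```bash
python3 -m handwheel '[[0.008,0.001,0.005,0,0.002,0,-1],[0.008,0.001,0.005,0,0.002,0,-1],[0.008,0.001,0.005,0,0.002,0,-1],[0.008,0.001,0.005,0,0.002,0,-1],[0.008,0.001,0.005,0,0.002,0,-1],[0.008,0.001,0.005,0,0.002,0,-1],[0.008,0.001,0.005,0,0.002,0,-1],[0.008,0.001,0.005,0,0.002,0,-1],[0.008,0.001,0.005,0,0.002,0,-1],[0.008,0.001,0.005,0,0.002,0,-1],[0.008,0.001,0.005,0,0.002,0,-1],[0.008,0.001,0.005,0,0.002,0,-1]]'; python3 - <<'E'
from h import *
s=monitor.get_state();z=Ro.from_quat(s["tcp_rot"])
nose=np.array(s["eef_pos"])+z.apply([.011,0,.075])
print(nose,z.apply([0,0,1]))
n=P["scene"];im=eyes.read_camera("scene")
# predicted corners of bumper vs picture
for dx in(.032,-.032):
  for dy in(.024,-.024): print(proj("scene",nose+z.apply([-dx,dy,0])).round(1),end=" ")
crop("scene",(345,120,405,170),12,"a2",im)
i=eyes.read_camera("top");crop("top",(125,175,185,225),12,"a3",i)
p,q=aim((.579,.2835),.046);print(*rel(p,q=q))
E
```

```text
time: 21.4
eef_pos: [0.457, 0.2778, 0.2443]
tcp_rot: [-0.022, 0.976, 0.004, 0.215]
contact_force: [0.5, 0.5, -2.6]
opening: 0.505
finger_force: 62.1
[0.47851927 0.27863488 0.17160886] [ 0.41980939  0.01716542 -0.90744996]
[388.1 163.1] [371.8 163.8] [379.9 157.8] [364.5 158.4] [-0.0041  0.0002 -0.0021] [-0.0007 -0.0009 -0.0002]
```

View pics/a2.png

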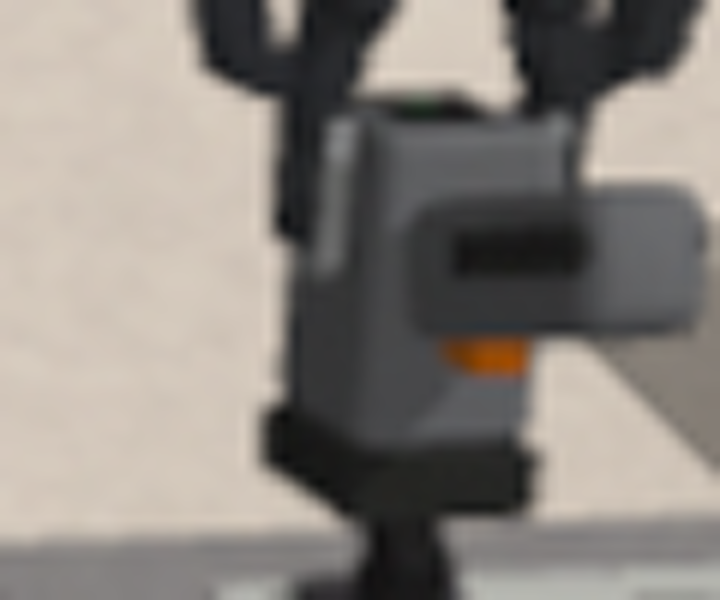

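```bash
python3 - <<'E'
from h import *
im=eyes.read_camera("top");crop("top",(235,180,280,230),12,"ho",im)
g=cv2.cvtColor(im,cv2.COLOR_RGB2GRAY)
print(g[180:230,250:258].mean(1).round().astype(int).tolist()); print(g[212:216,235:275].mean(0).round().astype(int).tolist())
print(*[onz("top",(254,v),.008)[0].round(4) for v in(190,222)])
im0=cv2.imread("pics/top0.png",0);print(im0[160:176,252:257].mean(1).round().astype(int).tolist(),im0[205:222,251:257].mean(1).round().astype(int).tolist())
E
```

```text
[154, 151, 152, 151, 152, 150, 153, 151, 151, 151, 154, 158, 154, 70, 45, 23, 9, 17, 29, 36, 37, 34, 33, 36, 32, 36, 32, 36, 37, 37, 36, 34, 36, 36, 35, 33, 26, 16, 9, 19, 34, 46, 54, 108, 156, 156, 156, 153, 154, 156]
[157, 156, 154, 154, 159, 160, 132, 54, 42, 39, 20, 13, 23, 31, 28, 32, 27, 30, 30, 29, 36, 48, 46, 48, 47, 47, 47, 37, 28, 21, 30, 30, 34, 75, 100, 100, 97, 96, 121, 149]
0.5436 0.4269
[96, 122, 137, 141, 139, 138, 139, 115, 62, 63, 68, 68, 66, 68, 66, 67] [34, 24, 9, 34, 70, 69, 66, 45, 27, 28, 16, 7, 18, 4, 15, 23, 41]
```

View pics/ho.png

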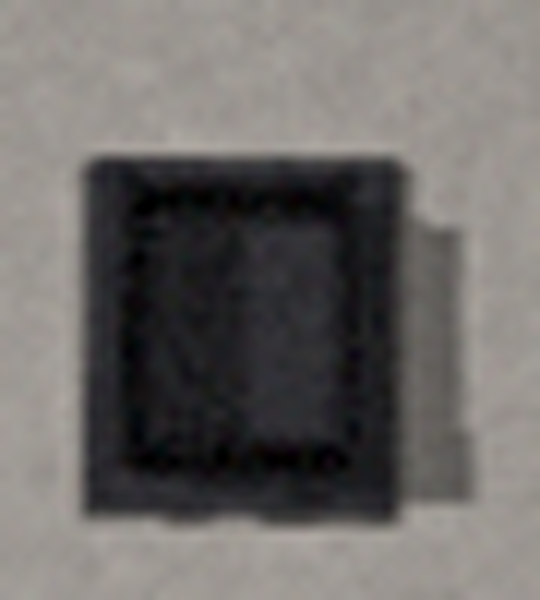

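The holster plate centre is x≈0.478, so the scanner offset is 8 mm and the yellow aim was within 2 mm. Now green.

```bash
python3 - <<'E'
from h import *
im=eyes.read_camera("scene");print(*blobs("scene","wood",(310,175,400,250),.129,15,im),sep="\n")
p,q=aim((.585,.1785),.044,gx=.008);print(p.round(4),*rel(p,q=q))
E
```

```text
('wood', 'rect', array([595.9, 177.4]), 'centroid', array([593.4, 178.8]), 'size', array([21.7, 83.4]), 'yaw', np.float32(0.041), 'px', array([347.4, 198.6]))
('wood', 'rect', array([589.4, 285.3]), 'centroid', array([589.2, 284.3]), 'size', array([21. , 84.5]), 'yaw', np.float32(-0.06), 'px', array([384.1, 197.2]))
[0.4614 0.1731 0.2445] [ 0.0006 -0.2621 -0.0003] [-0.0004 -0.0009  0.0004]
```

```bash
python3 -m handwheel '[[0,-0.12,0,0,0,0,-1],[0,-0.22,0,0,0,0,-1],[0.001,-0.262,0,0,-0.001,0,-1],[0.001,-0.262,0,0,-0.001,0,-1],[0.001,-0.262,0,0,-0.001,0,-1],[0.001,-0.262,0,0,-0.001,0,-1]]'; python3 - <<'E'
from h import *
p,q=aim((.585,.1785),.044,gx=.008);print(p.round(4),*rel(p,q=q))
E
```

```text
time: 22.35
eef_pos: [0.4613, 0.1738, 0.2443]
tcp_rot: [-0.023, 0.976, 0.004, 0.217]
contact_force: [0.2, -0.3, -2.4]
opening: 0.507
finger_force: 62.7
[0.4614 0.1731 0.2445] [-0.0005 -0.0018 -0.0003] [-0.0003  0.0001  0.0007]
```

Excellent aim. Hold 1.5 s, then go back towards the holster.

```bash
python3 -m handwheel '[[0,-0.001,0,0,0,0,-1],[0,-0.001,0,0,0,0,-1],[0,-0.001,0,0,0,0,-1],[0,-0.001,0,0,0,0,-1],[0,-0.001,0,0,0,0,-1],[0,-0.001,0,0,0,0,-1],[0,-0.001,0,0,0,0,-1],[0,-0.001,0,0,0,0,-1],[0,-0.001,0,0,0,0,-1],[0,-0.001,0,0,0,0,-1],[0,-0.001,0,0,0,0,-1],[0,-0.001,0,0,0,0,-1]]'; python3 - <<'E'
from h import *
print(*rel((.486,-.0597,.26),np.pi-.022))
E
```

```text
time: 23.85
eef_pos: [0.4613, 0.1727, 0.2443]
tcp_rot: [-0.022, 0.976, 0.004, 0.217]
contact_force: [0.6, 0.1, -3.0]
opening: 0.509
finger_force: 62.7
[-0.0485 -0.5832 -0.0195] [0.0041 0.139  0.021 ]
```

```bash
python3 -m handwheel '[[0,-0.02,-0.1,0,0,0,-1],[-0.03,-0.12,-0.1,0.001,0.04,0.005,-1],[-0.05,-0.25,-0.05,0.002,0.09,0.01,-1],[-0.05,-0.4,-0.02,0.004,0.139,0.021,-1],[-0.0485,-0.55,-0.02,0.004,0.139,0.021,-1],[-0.0485,-0.583,-0.02,0.004,0.139,0.021,-1],[-0.0485,-0.583,-0.02,0.004,0.139,0.021,-1],[-0.0485,-0.583,-0.02,0.004,0.139,0.021,-1]]'; python3 - <<'E'
from h import *
print(*rel((.486,-.0597,.14),np.pi-.022))
E
```

```text
time: 24.85
eef_pos: [0.4858, -0.0583, 0.2603]
tcp_rot: [0.01, 1.0, 0.0, 0.0]
contact_force: [-0.1, 0.3, -1.6]
opening: 0.51
finger_force: 62.8
[-0.0004 -0.0036  0.3008] [0.0002 0.0002 0.0004]
```

```bash
python3 -m handwheel '[[0,-0.004,0.15,0,0,0,-1],[0,-0.004,0.27,0,0,0,-1],[0,-0.004,0.3,0,0,0,-1],[0,-0.004,0.3,0,0,0,-1],[0,-0.004,0.3,0,0,0,-1]]'; python3 - <<'E'
from h import *
print(*rel((.486,-.0597,.083),np.pi-.022))
E
```

```text
time: 25.48
eef_pos: [0.4877, -0.0614, 0.1429]
tcp_rot: [0.011, 1.0, -0.001, 0.002]
contact_force: [-0.2, -0.9, -2.1]
opening: 0.505
finger_force: 62.7
[0.0051 0.0043 0.1497] [-0.0004  0.0015  0.0002]
```

```bash
python3 -m handwheel '[[0.005,0.004,0.02,0,0.001,0,-1],[0.005,0.004,0.08,0,0.001,0,-1],[0.005,0.004,0.12,0,0.001,0,-1],[0.005,0.004,0.135,0,0.001,0,-1],[0.005,0.004,0.145,0,0.001,0,-1],[0.005,0.004,0.15,0,0.001,0,-1],[0.005,0.004,0.15,0,0.001,0,-1]]'
```

```text
time: 26.35
eef_pos: [0.4843, -0.0596, 0.0828]
tcp_rot: [0.011, 1.0, 0.0, -0.002]
contact_force: [-6.2, 1.5, 10.9]
opening: 0.511
finger_force: 64.1
```

Seated. Release, rise and check.

```bash
python3 -m handwheel '[[0,0,0,0,0,0,1],[0,0,0,0,0,0,1],[0,0,0,0,0,0,1],[0,0,0,0,0,0,1],[0,0,0,0,0,0,1],[0,0,-0.05,0,0,0,1],[0,0,-0.2,0,0,0,1],[0,0,-0.35,0,0,0,1],[0,0,-0.45,0,0,0,1],[0,0,-0.45,0,0,0,1]]'; python3 - <<'E'
from h import *
im=eyes.read_camera("scene");a=cv2.resize(im[140:240,200:400],None,fx=4,fy=4,interpolation=cv2.INTER_CUBIC)
cv2.imwrite("pics/b1.png",a[:,:,::-1])
t=eyes.read_camera("top");cv2.imwrite("pics/b1t.png",t[:,:,::-1])
print(*blobs("scene","wood",(310,175,400,250),.129,15,im),sep="\n")
# damper grip & dial bar: candidate correspondences from the first pictures
print("damper top",two((222/6+105-.42,552/6+135-.42),(234/4+320-.4,55/4+150-.4)))
print("dial top",two((472/6+105-.4,538/6+135-.4),(57/4+320-.4,60/4+150-.4)))
D=Ro.from_euler("z",.044)
o=np.array([.580,.2832,0])-D.apply([.05,0,0]);print("dryer",o)
for n,u in(("red",(437/6+105-.4,481/6+135-.4)),("green",(507/6+105-.4,478/6+135-.4)),("plateL",(193/6+104.6,555/6+134.6)),("plateR",(285/6+104.6,552/6+134.6)),("skirt",(471/6+104.6,541/6+134.6))):
    w=onz("top",u,.062 if n!="skirt" else .067);print(n,w.round(4),D.inv().apply(w-o).round(4))
E
```

```text
time: 27.6
eef_pos: [0.4865, -0.0602, 0.2648]
tcp_rot: [0.011, 1.0, -0.001, 0.003]
contact_force: [-0.2, 1.0, -0.2]
opening: 0.998
finger_force: 0.0
('wood', 'rect', array([596.1, 179.5]), 'centroid', array([594.9, 179.2]), 'size', array([19.9, 83.5]), 'yaw', np.float32(-0.033), 'px', array([347.7, 199. ]))
('wood', 'rect', array([589.5, 285.3]), 'centroid', array([589.9, 284.5]), 'size', array([21. , 84.4]), 'yaw', np.float32(-0.06), 'px', array([384.1, 197.2]))
damper top (array([0.40378212, 0.31948371, 0.09790259]), np.float64(0.0031046785549095793))
dial top (array([0.41064244, 0.1745233 , 0.10071639]), np.float64(0.002235049970049203))
dryer [0.53004839 0.28100071 0.        ]
red [0.4476 0.2061 0.062 ] [-0.0857 -0.0712  0.062 ]
green [0.4492 0.1654 0.062 ] [-0.0859 -0.112   0.062 ]
plateL [0.4051 0.3475 0.062 ] [-0.1219  0.0719  0.062 ]
plateR [0.4068 0.2933 0.062 ] [-0.1226  0.0177  0.062 ]
skirt [0.4124 0.1839 0.067 ] [-0.1218 -0.0918  0.067 ]
```

View pics/b1.png

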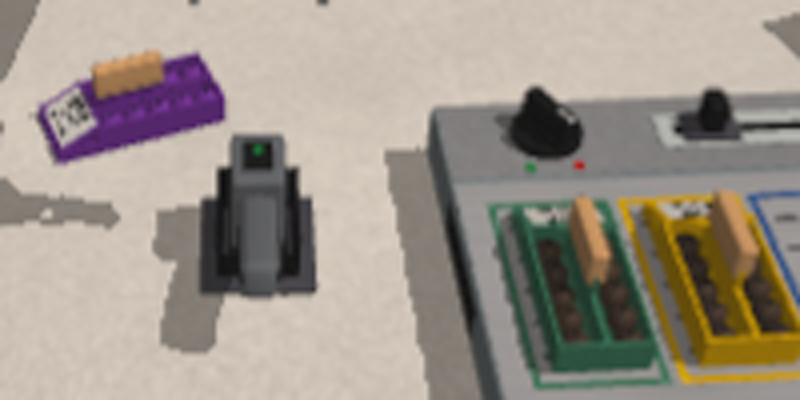

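Scanner back upright in the holster (crop 258,210), trays still in place, purple tray untouched. Damper next: top ray crossing gives (0.404, 0.319).

```bash
python3 - <<'E'
from h import *
print(*rel((.404,.319,.19),np.pi+.044))
E
```

```text
[0.2208 0.9416 0.1756] [ 0.0002 -0.0011 -0.021 ]
```

```bash
python3 -m handwheel '[[0.03,0.13,0,0,0,-0.01,0],[0.06,0.26,0,0,0,-0.021,0],[0.09,0.39,0,0,0,-0.021,0],[0.12,0.52,0,0,0,-0.021,0],[0.15,0.65,0,0,0,-0.021,0],[0.18,0.78,0.05,0,0,-0.021,0],[0.21,0.9,0.1,0,-0.001,-0.021,0],[0.2208,0.942,0.176,0,-0.001,-0.021,0],[0.2208,0.942,0.176,0,-0.001,-0.021,0],[0.2208,0.942,0.176,0,-0.001,-0.021,0]]'; python3 - <<'E'
from h import *
print(*rel((.404,.319,.091),np.pi+.044))
im=eyes.read_camera("scene");crop("scene",(320,110,430,200),6,"c1",im)
print(*blobs("scene","wood",(310,175,400,250),.129,15,im),sep="\n")
E
```

```text
time: 28.95
eef_pos: [0.4041, 0.3184, 0.1896]
tcp_rot: [-0.022, 1.0, -0.0, -0.001]
contact_force: [-0.2, -0.8, 0.3]
opening: 0.499
finger_force: 0.0
[-1.000e-04  1.600e-03  2.464e-01] [-0.0002 -0.0004 -0.0001]
('wood', 'rect', array([596. , 177.4]), 'centroid', array([593.8, 178.9]), 'size', array([21.7, 83.2]), 'yaw', np.float32(0.041), 'px', array([347.5, 198.8]))
('wood', 'rect', array([589.3, 284.5]), 'centroid', array([588.8, 284.3]), 'size', array([21.7, 84.2]), 'yaw', np.float32(-0.033), 'px', array([383.9, 196.9]))
```

View pics/c1.png

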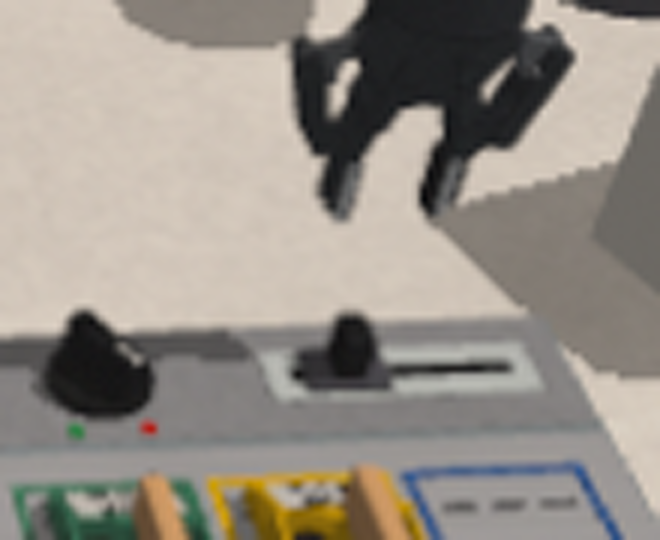

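Fingers are open above the grip at crop (350,345). Descend and close gently.

```bash
python3 -m handwheel '[[0,0.0016,0.12,0,0,0,0],[0,0.0016,0.2,0,0,0,0],[0,0.0016,0.246,0,0,0,0],[0,0.0016,0.246,0,0,0,0],[0,0.0016,0.246,0,0,0,-1],[0,0.0016,0.246,0,0,0,-1],[0,0.0016,0.246,0,0,0,-1],[0,0.0016,0.246,0,0,0,-1]]' 25
```

```text
time: 30.0
eef_pos: [0.4056, 0.3205, 0.0938]
tcp_rot: [-0.022, 1.0, 0.001, 0.002]
contact_force: [-0.3, 0.1, 6.5]
opening: 0.203
finger_force: 29.4
```

```bash
python3 -m handwheel '[[0,0.03,-0.004,0,0,0,-1],[0,0.07,-0.004,0,0,0,-1],[0,0.11,-0.004,0,0,0,-1],[0,0.15,-0.004,0,0,0,-1],[0,0.18,-0.004,0,0,0,-1],[0,0.2,-0.004,0,0,0,-1],[0,0.21,-0.004,0,0,0,-1],[0,0.215,-0.004,0,0,0,-1],[0,0.215,-0.004,0,0,0,-1]]'
```

```text
time: 31.12
eef_pos: [0.4022, 0.3957, 0.0937]
tcp_rot: [-0.025, 1.0, -0.013, -0.001]
contact_force: [5.0, -37.8, 17.1]
opening: 0.205
finger_force: 31.7
```

At the stop (38 N). Release with the push still on, then lift.

```bash
python3 -m handwheel '[[0,0,0,0,0,0,0],[0,0,0,0,0,0,0],[0,0,0,0,0,0,0],[0,0,0,0,0,0,0]]'; python3 -m handwheel '[[0,0,-0.05,0,0,0,0],[0,0,-0.2,0,0,0,0],[0,0,-0.3,0,0,0,0],[0,0,-0.3,0,0,0,0],[0,0,-0.3,0,0,0,0]]';  python3 - <<'E'
from h import *
im=eyes.read_camera("scene");i0=cv2.imread("pics/scene0.png")[:,:,::-1]
crop("scene",(320,140,440,200),6,"d1",im)
for y in(.24,.25,.19): pass
print(*rel((.4122,.1842,.2),np.pi+.544));print(*rel((.4122,.1842,.2),.544))
print(monitor.get_state()["qpos"])
E
```

```text
time: 31.62
eef_pos: [0.3998, 0.4063, 0.0932]
tcp_rot: [-0.022, 1.0, 0.0, -0.0]
contact_force: [-0.7, -0.0, 0.4]
opening: 0.5
finger_force: 0.0
time: 32.25
eef_pos: [0.4001, 0.4056, 0.2137]
tcp_rot: [-0.022, 1.0, 0.0, 0.0]
contact_force: [-0.3, 0.1, -1.2]
opening: 0.504
finger_force: 0.0
[-0.0069 -0.5535  0.0316] [-1.000e-04 -6.000e-04 -1.591e-01]
[-0.0069 -0.5535  0.0316] [-8.000e-04  1.000e-04  8.409e-01]
[ 6.13951560e-01  9.00034657e-02  1.87464798e+00  4.19171919e-04
  1.17874149e+00 -1.00113282e+00]
```

View pics/d1.png

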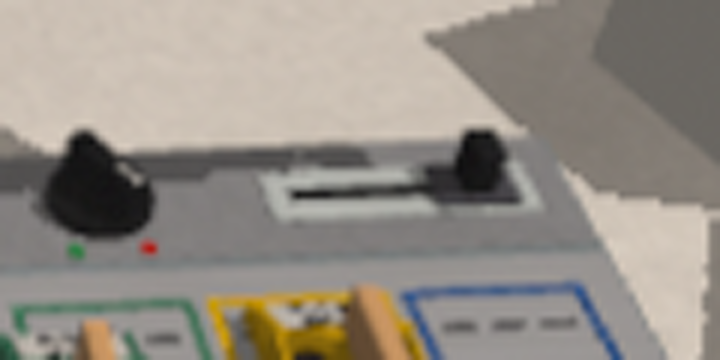

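The damper is at its left stop, at crop (480,160). The green tray has been knocked: its grip is now at crop (95,340), where it was at (160,500) in the last crop. I'll measure it and put it back before the dial.

```bash
python3 - <<'E'
from h import *
im=eyes.read_camera("scene");t=eyes.read_camera("top");cv2.imwrite("pics/e_t.png",t[:,:,::-1]);cv2.imwrite("pics/e_s.png",im[:,:,::-1])
print(*blobs("scene","wood",(290,165,400,260),.129,15,im),sep="\n")
print(*blobs("top","wood",(130,140,250,225),.129,15,t),sep="\n")
print(*blobs("top","green",(160,130,240,240),.09,60,t),sep="\n")
E
```

```text
('wood', 'rect', array([613.4, 147.5]), 'centroid', array([612.2, 146.8]), 'size', array([17.4, 85.3]), 'yaw', np.float32(-0.036), 'px', array([337.4, 203.3]))
('wood', 'rect', array([589.5, 285.3]), 'centroid', array([590. , 284.5]), 'size', array([21. , 84.4]), 'yaw', np.float32(-0.06), 'px', array([384.1, 197.2]))
('wood', 'rect', array([579.1, 285. ]), 'centroid', array([580.2, 285.1]), 'size', array([ 9.5, 61.8]), 'yaw', np.float32(0.059), 'px', array([151. , 173.1]))
('wood', 'rect', array([601.7, 146.6]), 'centroid', array([601.2, 146.6]), 'size', array([ 9.3, 61.7]), 'yaw', np.float32(0.034), 'px', array([192. , 166.7]))
('green', 'rect', array([585. , 160.4]), 'centroid', array([584.6, 162.8]), 'size', array([115.5, 200.1]), 'yaw', np.float32(0.044), 'px', array([189.4, 174.8]))
```

```bash
python3 - <<'E'
from h import *
print(*rel((.6015,.1455,.215),np.pi+.035))
E
```

```text
[-0.4758 -0.6705 -0.0089] [-0.0004 -0.0009  0.0029]
```

```bash
python3 -m handwheel '[[-0.08,-0.1,-0.02,0,0,0,0],[-0.16,-0.2,-0.02,0,0,0,0],[-0.24,-0.3,-0.02,0,0,0.003,0],[-0.32,-0.4,-0.02,0,0,0.003,0],[-0.4,-0.5,-0.02,0,0,0.003,0],[-0.46,-0.6,-0.01,0,0,0.003,0],[-0.476,-0.67,-0.009,0,-0.001,0.003,0],[-0.476,-0.67,-0.009,0,-0.001,0.003,0],[-0.476,-0.67,-0.009,0,-0.001,0.003,0]]'; python3 - <<'E'
from h import *
print(*rel((.6015,.1455,.119),np.pi+.035))
im=eyes.read_camera("scene")
print(*blobs("scene","wood",(290,165,400,260),.129,15,im),sep="\n")
E
```

```text
time: 33.52
eef_pos: [0.6018, 0.1467, 0.2158]
tcp_rot: [-0.017, 1.0, 0.0, 0.001]
contact_force: [0.2, 0.3, 0.3]
opening: 0.501
finger_force: 0.0
[ 0.0011 -0.0031  0.242 ] [ 0.0003  0.0003 -0.0002]
('wood', 'rect', array([613.4, 146.5]), 'centroid', array([612.5, 146.6]), 'size', array([19.5, 85.4]), 'yaw', np.float32(-0.042), 'px', array([337.3, 203.3]))
('wood', 'rect', array([589.4, 285. ]), 'centroid', array([590.2, 284.2]), 'size', array([21.3, 84.3]), 'yaw', np.float32(-0.048), 'px', array([384.1, 197.2]))
```

```bash
python3 -m handwheel '[[0.001,-0.003,0.12,0,0,0,0],[0.001,-0.003,0.2,0,0,0,0],[0.001,-0.003,0.242,0,0,0,0],[0.001,-0.003,0.242,0,0,0,0],[0.001,-0.003,0.242,0,0,0,-1],[0.001,-0.003,0.242,0,0,0,-1],[0.001,-0.003,0.242,0,0,0,-1],[0.001,-0.003,0.242,0,0,0,-1],[0.001,-0.003,0.242,0,0,0,-1],[0.001,-0.003,0.18,0,0,0,-1],[0.001,-0.003,0.15,0,0,0,-1],[0.001,-0.003,0.15,0,0,0,-1]]' 70; python3 - <<'E'
from h import *
print(*rel((.5847,.178,.155),np.pi+.044))
E
```

```text
time: 35.08
eef_pos: [0.6024, 0.1449, 0.1571]
tcp_rot: [-0.017, 1.0, 0.0, 0.002]
contact_force: [0.4, -0.2, -4.4]
opening: 0.15
finger_force: 69.7
[0.0414 0.0843 0.0052] [ 0.0001  0.0013 -0.0031]
```

```bash
python3 -m handwheel '[[0.02,0.04,0,0,0.001,-0.003,-1],[0.041,0.084,0,0,0.001,-0.003,-1],[0.041,0.084,0,0,0.001,-0.003,-1],[0.041,0.084,0.005,0,0.001,-0.003,-1],[0.041,0.084,0.005,0,0.001,-0.003,-1],[0.041,0.084,0.005,0,0.001,-0.003,-1]]'; python3 - <<'E'
from h import *
print(*rel((.5847,.178,.119),np.pi+.044))
E
```

```text
time: 35.83
eef_pos: [0.5849, 0.1777, 0.1548]
tcp_rot: [-0.022, 1.0, 0.0, 0.0]
contact_force: [0.0, 1.2, -3.6]
opening: 0.149
finger_force: 69.6
[0.0005 0.0007 0.0895] [ 0.0001  0.     -0.0002]
```

```bash
python3 -m handwheel '[[0,0.001,0.05,0,0,0,-1],[0,0.001,0.075,0,0,0,-1],[0,0.001,0.085,0,0,0,-1],[0,0.001,0.09,0,0,0,-1],[0,0.001,0.094,0,0,0,-1],[0,0.001,0.094,0,0,0,-1]]'; python3 -m handwheel '[[0,0,0,0,0,0,0],[0,0,0,0,0,0,0],[0,0,0,0,0,0,0],[0,0,0,0,0,0,0],[0,0,-0.1,0,0,0,0],[0,0,-0.23,0,0,0,0],[0,0,-0.25,0,0,0,0],[0,0,-0.25,0,0,0,0]]'; python3 - <<'E'
from h import *
im=eyes.read_camera("scene")
print(*blobs("scene","wood",(290,165,400,260),.129,15,im),sep="\n")
print(*rel((.4122,.1842,.2),np.pi+.544))
E
```

```text
time: 36.58
eef_pos: [0.5842, 0.1782, 0.1219]
tcp_rot: [-0.022, 1.0, -0.001, -0.002]
contact_force: [-14.1, -2.7, 20.3]
opening: 0.154
finger_force: 73.7
time: 37.58
eef_pos: [0.5849, 0.1785, 0.2175]
tcp_rot: [-0.022, 1.0, 0.0, 0.0]
contact_force: [-0.3, -0.4, -1.0]
opening: 0.501
finger_force: 0.0
('wood', 'rect', array([593.8, 177.3]), 'centroid', array([592.8, 178.1]), 'size', array([21.7, 86.7]), 'yaw', np.float32(0.041), 'px', array([347.1, 198.3]))
('wood', 'rect', array([589.4, 285. ]), 'centroid', array([590.1, 284.2]), 'size', array([21.3, 84.3]), 'yaw', np.float32(-0.048), 'px', array([384.1, 197.2]))
[0.4286 0.0334 0.0407] [ 0.0002 -0.0006 -0.1592]
```

```bash
python3 -m handwheel '[[0.1,0.01,-0.02,0,0,-0.04,0],[0.22,0.02,-0.02,0,0,-0.09,0],[0.33,0.03,0,0,0,-0.14,0],[0.4286,0.033,0.04,0,0,-0.159,0],[0.4286,0.033,0.04,0,0,-0.159,0],[0.4286,0.033,0.04,0,0,-0.159,0],[0.4286,0.033,0.04,0,0,-0.159,0]]'; python3 - <<'E'
from h import *
s=monitor.get_state();print(np.round(s["qpos"],2))
print(*rel((.4122,.1842,.092),np.pi+.544))
im=eyes.read_camera("scene");crop("scene",(310,130,430,220),6,"f1",im)
print(*blobs("scene","wood",(290,165,400,260),.129,15,im),sep="\n")
for X in((.4122,.1842,.096),(.4122,.1842,.062)): print(proj("scene",X),proj("top",X))
E
```

```text
time: 38.5
eef_pos: [0.4141, 0.1841, 0.2017]
tcp_rot: [-0.268, 0.963, 0.0, 0.0]
contact_force: [0.6, 0.5, 0.4]
opening: 0.5
finger_force: 0.0
[ 0.19 -0.17  2.15  0.    1.16 -1.92]
[0.0043 0.0027 0.2742] [-0.      0.0003 -0.0004]
('wood', 'rect', array([593.9, 178.6]), 'centroid', array([592.8, 178.1]), 'size', array([18.7, 87.6]), 'yaw', np.float32(-0.025), 'px', array([347.2, 198.4]))
('wood', 'rect', array([589.4, 285.3]), 'centroid', array([589.1, 284.3]), 'size', array([21. , 84.5]), 'yaw', np.float32(-0.06), 'px', array([384.1, 197.2]))
[336.99305451 165.9246218 ] [181.07307561 223.98288968]
[335.44007311 173.62699141] [183.35325963 224.96149992]
```

```bash
python3 -m handwheel '[[0.004,0.003,0.12,0,0,0,0],[0.004,0.003,0.2,0,0,0,0],[0.004,0.003,0.25,0,0,0,0],[0.004,0.003,0.274,0,0,0,0],[0.004,0.003,0.274,0,0,0,0],[0.004,0.003,0.274,0,0,0,-1],[0.004,0.003,0.274,0,0,0,-1],[0.004,0.003,0.274,0,0,0,-1],[0.004,0.003,0.274,0,0,0,-1]]' 40
```

```text
time: 39.67
eef_pos: [0.4122, 0.1839, 0.093]
tcp_rot: [-0.269, 0.963, -0.001, 0.001]
contact_force: [2.1, -5.0, 4.9]
opening: 0.179
finger_force: 43.3
```

```bash
python3 -m handwheel '[[0,0,0,0,0,0.04,-1],[0,0,0,0,0,0.09,-1],[0,0,0,0,0,0.14,-1],[0,0,0,0,0,0.19,-1],[0,0,0,0,0,0.24,-1],[0,0,0,0,0,0.29,-1],[0,0,0,0,0,0.32,-1],[0,0,0,0,0,0.325,-1],[0,0,0,0,0,0.325,-1],[0,0,0,0,0,0.325,-1]]'
```

```text
time: 40.92
eef_pos: [0.4123, 0.1857, 0.0931]
tcp_rot: [0.235, 0.972, 0.002, 0.002]
contact_force: [2.1, 4.5, 3.8]
opening: 0.18
finger_force: 44.6
```

```bash
python3 -m handwheel '[[0,0,0,0,0,0,0],[0,0,0,0,0,0,0],[0,0,0,0,0,0,0],[0,0,0,0,0,0,0],[0,0,-0.08,0,0,0,0],[0,0,-0.2,0,0,0,0],[0,0,-0.35,0,0,0,0],[0,0,-0.5,0,0,0,0],[0,0,-0.5,0,0,0,0]]'; python3 - <<'E'
from h import *
im=eyes.read_camera("scene");t=eyes.read_camera("top")
print(*blobs("scene","wood",(290,165,400,260),.129,15,im),sep="\n")
crop("scene",(230,140,430,270),4,"z",im)
E
```

```text
time: 42.05
eef_pos: [0.4135, 0.1848, 0.2982]
tcp_rot: [0.237, 0.972, 0.003, 0.006]
contact_force: [-0.4, 0.5, -0.8]
opening: 0.502
finger_force: 0.0
('wood', 'rect', array([593.9, 178.6]), 'centroid', array([592.8, 178.1]), 'size', array([18.7, 87.6]), 'yaw', np.float32(-0.025), 'px', array([347.2, 198.4]))
('wood', 'rect', array([589.4, 285.3]), 'centroid', array([589.4, 284.4]), 'size', array([21. , 84.5]), 'yaw', np.float32(-0.06), 'px', array([384.1, 197.2]))
```

View pics/z.png

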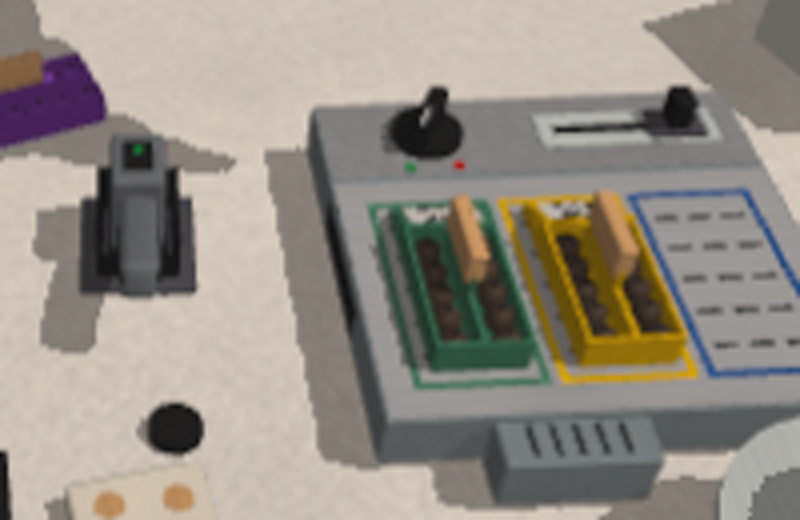

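The final picture shows both trays in their bays, the scanner in its holster, the damper at its left stop (680,110) and the dial pointer on the green-dot side (430,110). Handing in.

```bash
python3 -c "
from plant import ctrl
print(ctrl.sign_off())"
```

```text
the job is handed in; nothing more can be done
None
```

I handed the job in at about 42 s: the yellow and green trays (no blue was there) are in their bays, the scanner is holstered, the damper is at its stop and the dial is on; I put the green tray back after it was knocked aside, and held the scanner on yellow, then green, for about 1.5 s each, but got no signal that either logged.

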